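# Clip the measuring cup's ring into the sprung snap hook

### The arm

A 7-joint arm with a two-finger parallel gripper is mounted at the origin on the work surface. World frame = base frame: x ahead of the robot, y to its left, z up, the work surface at z = 0. Lengths are in m, angles in rad, forces in N, time in s.
With the tool pointing down it reaches from about 0.425 to 1.025 m from the base axis. Payload 3.6 kg.
Tool frame: the origin (TCP) lies midway between the tips of the shut fingers; the grasp point (between the pads) lies 19 mm behind it; z points along the fingers, y is the line along which they close (so a half turn about z gives the same grasp; the last joint's range is limited). The gripper opens to 85 mm and grips with 20 to 120 N. Pads are 22 mm wide; open, the fingers measure 114 mm over their backs; the gripper's body (76 mm by 85 mm) begins 54 mm behind the grasp point. The pads swing forward as they close: fully open they stand 13 mm farther back than shut.
Start: joints at [-1.304, 0.591, 0.048, 1.609, -0.033, 0.943, -0.034], TCP at [0.256, 0.678, 0.231] pointing down, gripper open.
Joint ranges: [-2.69, 2.69], [-0.47, 2.24], [-1.27, 1.36], [0.19, 2.51], [-1.53, 4.68], [0.08, 2.07], [-3.09, 3.09]. Speed limits (rad/s): [2.57, 2.57, 3.14, 3.14, 3.14, 3.14, 3.14].

### API

Orientations are given as a unit quaternion [w, x, y, z].
In Python, from rig import arm, read_camera, calibration, search_frame, tip_of gives the robot as it stands.
- The arm moves only by the tool send_rows, never from a script. Its argument "steps" is a list of rows, each a list of 5 numbers: the gripper command: -1 is shut, 1 is fully open, values between are in proportion, then the shift along the world's x, y, z in m, then the turn about the world's z in degrees. A call has exactly 10 rows; each row is the pose to reach, as a shift and turn from the pose commanded when the call began; what a row does not reach only later rows make up. A row lasts 1/10 s, in which the tool goes at most 50 mm and 8.59 degrees, less where a joint would pass 70% of its speed; a pose out of reach is approached as far as the arm can. A call with a gripper value outside its range is refused whole. The fingers move at their own pace and stop on an object; "squeeze" is the grip in N (left out, the last holds). Time passes only in rows, so rows that repeat a pose let the fingers close, or fill a call up. It gives the time, the measured TCP pose, the force, the opening and the grip force at its end, in the units of the state.
- arm.sense(): the state, without advancing time (a new reading comes with each control period).
- read_camera(name): name is "scene" or "top" or "wrist"; returns (picture, depth): 400x640x3 uint8, red, green, blue; 400x640 float32, m along the optical axis (not along the pixel's ray), 0 where there is no reading.
- calibration(name): a dict with "fx", "fy", "cx", "cy" (pixels), "pose" (4x4, takes a point from camera to world coordinates). Camera axes: x right, y up, looking along -z (the intrinsics and any distortion apply to the point x, -y, -z); pixel columns grow to the right and rows downward; lengths in m; the calibration is good to about 2 mm. The wrist camera is an equidistant fisheye: a pixel r from the principal point sees the ray r / f radians off the axis. A picture is of the moment at which its call begins: read the wrist's pose just before it. calibration takes no time and is no camera call; for the wrist camera it gives the pose at the moment of the call.
- arm.hand_in(): hands the job in; it is judged then, once.
Trained networks look in the newest picture that a camera, given by its name, has taken for a name from the list of things; names that differ only in an ending like _2 or _b are one class to them, and where a whole thing is asked for, a point or a joint stands for the part that bears it (a point fixed in the world has none). Each returns a list of dicts, best first, with "score" (0 to 1); they miss things now and then, are a little off and sometimes report something else, mostly with a low value. They report only what shows in the picture. A call takes as long as a camera call. They do not tell look-alikes from the thing itself.
- search_frame(camera, query): "position" ([x, y, z] in m, in the coordinates of the camera as it stood for that picture, good to about 4 mm: the middle of the surface that is visible of it).
- tip_of(camera, query): "position" ([x, y, z] in m, in the coordinates of the camera as it stood for that picture, good to about 4 mm: a listed point, or the origin of a listed thing).
The state is a dict: "clock": time; "joints": joint angles; "joint_vel": joint speeds; "joint_efforts": joint torques, N m; "position": TCP position; "tcp_rot": TCP orientation; "contact_force": force on the tool from outside, world axes, zero at the start; "moment": the same for the moment, N m; "gripper_width": opening from 0.0 (shut) to 1.0 (fully open); "finger_force": force on a finger pad.
Only numpy, scipy, OpenCV 4.12 (cv2) and the standard library are available. Lean on these libraries where they do the work, as an engineer would, in place of code of your own. Each camera call takes 0.05 s, during which the arm holds its last target. There are 200 camera calls.

### The job

Hang the small steel measuring cup whose handle ends in a ring on the snap hook screwed to the upright board: press the ring gently against the sprung gate close under the hook's nose so that the gate gives way inward, pass the ring through and let the gate snap shut behind it. Then let go and leave the cup hanging by its ring from the closed hook; never ram or force the hook, and leave everything else on the shelf where it is.

Things in the scene. Friction and masses are not known exactly. Their poses are not given: they have to be found in the camera images.
- cup: Stainless measuring cup, 0.09 to 0.13 kg, standing upright: round, 56 mm across the rim, 32 mm tall, with a straight flat handle level with the rim that ends in a wire ring. Origin: centre of the foot; z up out of the mouth; x along the handle to the ring. Handle 12 mm wide (y), 5 mm thick (z), mid-plane 29 mm above the foot, from x = 28 mm to the ring at x = 101 mm.
- cup_grip (a point): Grip point on the handle of the cup, 80 mm from the cup's centre and 40 mm from the ring's centre, 29 mm above the foot: take it here across its 12 mm width, firmly (the handle can turn in the fingers when the ring is pushed up or down with more than about 5 N). Axes as cup.
- cup_ring (a point): Centre of the ring at the end of the cup's handle. The ring is of 5 mm round wire, 32 mm inside and 42 mm outside diameter, and lies in the plane of the handle (x, y of cup), so its leading edge is 21 mm beyond this point.
- board: Fixed upright white partition board, 150 mm wide, 330 mm tall, 18 mm thick, that carries the hook. Origin: foot of the front face, in the middle; x points out of the front face (level, towards the middle of the shelf), z up.
- plate: Fixed steel mounting plate (36 x 100 x 4 mm) on the board's front face, carrying the snap hook: a C of 7 mm round bar, 68 mm tall, in the plate's x-z plane (y = 0), its straight back at x = 36 mm (centre line), its mouth, closed by the gate, at x = 65 mm facing away from the board. Origin: centre of the plate's back; x out of the board, y level along the board, z up.
- nose_mid (a point): Underside of the hook's blunt 9 mm nose (x = 65, z = 23.5 mm on the plate) IF the hook sat mid-slot. It is bolted tight through a slot and really sits anywhere up to 10 mm higher or lower, which no pose here shows: see it, or feel for it, e.g. lean the ring on the gate 17 mm lower, press the gate in about 7 mm and slide the ring up until it stops under the nose. Axes as plate.
- bend_mid (a point): Lowest point of the centre line of the hook's bottom bend (x = 50, z = -34 mm on the plate) if the hook sat mid-slot; it shifts up or down together with the nose. A threaded ring comes to hang here. The bar is 7 mm thick. Axes as plate.
- gate (a joint): Angle (rad) of the hook's sprung gate: 0 shut, growing as its top is pressed in towards the board, at most 0.65. A 5 mm bar from its hinge, 43.5 mm below the nose's underside, up to the nose. Spring: 3.7 N at the tip when shut, 7 N at 0.6. Close under the nose a ring slips past its tip after 22 to 28 mm; some 3 mm lower it jams on the hook's back. 12 N of push is plenty; over 40 N harms the hook.
- gasket_big: Black rubber gasket ring lying flat, 200 mm outside, 180 mm inside, 12 mm high; origin at the centre of its underside. Bystander.
- gasket_small: Black rubber gasket ring, 168 mm outside, 148 mm inside, 12 mm high, lying nested inside the big one; origin at the centre of its underside. Bystander.
- lid: Steel pressure cooker lid, 220 mm across, with a black bar handle on top (62 mm high in all); origin at the centre of its underside. Bystander.
- whistle: Aluminium whistle weight with a black cap, 26 mm across, 46 mm tall, standing beside the cup; origin at the centre of its underside. Bystander.
- spicebox: Yellow plastic spice box, 79 x 104 mm, 62 mm tall; origin at the centre of its underside. Bystander.
- katori: Empty small steel bowl (katori), 90 mm across, 38 mm tall, beside the cup; origin at the centre of its underside. Bystander.
- cup_plain: A larger steel measuring cup, 75 mm across, 45 mm tall, whose handle is a plain flat tab without a ring; origin at the centre of its foot. Bystander.
There are look-alikes about, which are no part of the job. Leave any blue or purple look-alike of the cup alone.

How it is judged:
By the outcome, as a careful person would: the job done as asked, in the order asked, and still so for the second after the job is handed in, with the robot touching nothing.
It also fails if it takes over 69 s, if anything falls off the work surface, if the arm or the gripper's body presses on something with over 40 N, if the wrist force passes 120 N, or if a joint passes its speed limit or range.

## Working session

There is one attempt and no reset: what is moved stays moved. The work goes in short steps, Python scripts to look and compute and a tool call to move; the robot and the scene stay as the last step left them, time stands still between calls to the robot, and variables do not carry over. Pictures are saved under pics/ and viewed, at most 13 in all, crops included, and the job is handed in when it is done.

Besides the shell and the picture viewer there is one more tool, called after "Call:" as name(argument=value, ...) on one line, values as JSON. send_rows: Moves the arm, as the interface text tells. Its arguments: {"type":"object","properties":{"steps":{"type":"array"},"squeeze":{"type":"number"}},"required":["steps"]}

```bash
mkdir -p pics; cat > h.py <<'E'
import numpy as np, cv2
from rig import arm, read_camera, calibration, search_frame, tip_of
def w(cam,p):
    P=np.array(calibration(cam)["pose"]); return (P@np.r_[p,1])[:3]
def snap(cam,name):
    im,d=read_camera(cam); cv2.imwrite(f"pics/{name}.png",cv2.cvtColor(im,cv2.COLOR_RGB2BGR)); np.save(f"pics/{name}.npy",d); return im,d
def unproj(cam,u,v,d):
    c=calibration(cam); return w(cam,[(u-c["cx"])/c["fx"]*d,-(v-c["cy"])/c["fy"]*d,-d])
E
python3 - <<'E'
from h import *
np.set_printoptions(precision=4,suppress=True)
print(arm.sense())
for c in ["scene","top"]:
    snap(c,c+"0"); print(c,{k:v for k,v in calibration(c).items()})
    for q in ["cup","cup_grip","cup_ring","board","plate","nose_mid","bend_mid","whistle","katori","cup_plain","spicebox","lid"]:
        print(q,[(round(r["score"],2),w(c,r["position"])) for r in tip_of(c,q)[:3]])
E
python3 -c "
import cv2,numpy as np
"
```

```text
{'clock': 0.0, 'joints': array([-1.3035,  0.5921,  0.0483,  1.6099, -0.0333,  0.9427, -0.0337]), 'joint_vel': array([ 0.0001, -0.0018, -0.0012,  0.0002, -0.0005,  0.0009, -0.0004]), 'joint_efforts': array([  0.0004, -54.8693,   1.5469, -19.8128,   0.0095,   0.0087,
        -0.    ]), 'position': array([0.2556, 0.6775, 0.2301]), 'tcp_rot': array([-0.0001,  0.1794,  0.9838, -0.0011]), 'contact_force': array([ 0.1793, -0.4055, -0.3181]), 'moment': array([-0.0028,  0.0257,  0.0572]), 'finger_force': 0.0, 'gripper_width': 1.0003001228855322}
scene {'fx': 385.6389443015863, 'fy': 385.6389443015863, 'cx': 323.91824522546733, 'cy': 195.63856694424248, 'pose': array([[-0.0412, -0.5559,  0.8303,  1.4978],
       [ 0.999 , -0.0076,  0.0445, -0.0442],
       [-0.0185,  0.8312,  0.5556,  0.8168],
       [ 0.    ,  0.    ,  0.    ,  1.    ]])}
cup [(0.83, array([ 0.5237, -0.1392, -0.0008])), (0.81, array([ 0.392 , -0.3125,  0.0023]))]
cup_grip [(0.76, array([ 0.5643, -0.0693,  0.0298])), (0.69, array([ 0.2004, -0.285 ,  0.0307])), (0.56, array([ 0.4633, -0.2785,  0.025 ]))]
cup_ring [(0.89, array(
[... 1405 characters left out ...]
0.2586,  0.0271])), (0.83, array([ 0.3573, -0.4344,  0.0303])), (0.82, array([ 0.1556, -0.2947,  0.0263]))]
board [(0.65, array([ 0.4952,  0.2701, -0.0002]))]
plate [(0.49, array([0.5056, 0.275 , 0.2422])), (0.34, array([ 0.5814, -0.0377,  0.0255]))]
nose_mid [(0.49, array([ 0.5793, -0.0359,  0.0267])), (0.45, array([0.5393, 0.2216, 0.268 ]))]
bend_mid [(0.72, array([ 0.5619, -0.4477,  0.0019])), (0.52, array([0.53  , 0.2344, 0.2073]))]
whistle [(0.36, array([ 0.628 , -0.1634, -0.0009]))]
katori [(0.87, array([ 0.4018, -0.0868,  0.0024]))]
cup_plain [(0.85, array([ 0.5637, -0.4485, -0.0004]))]
spicebox [(0.89, array([0.372 , 0.1071, 0.0007]))]
lid [(0.63, array([ 0.7759, -0.1494, -0.0025]))]
```

View pics/scene0.png

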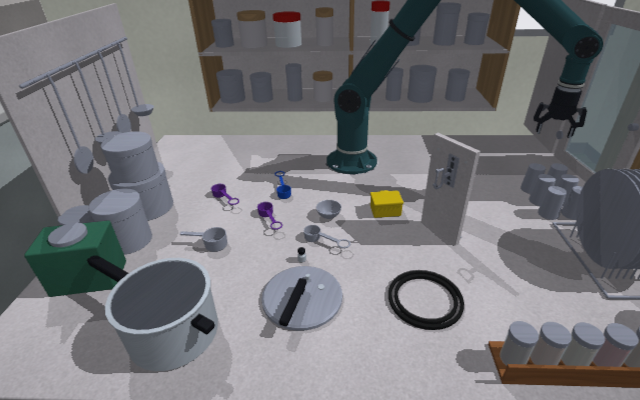

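View pics/top0.png

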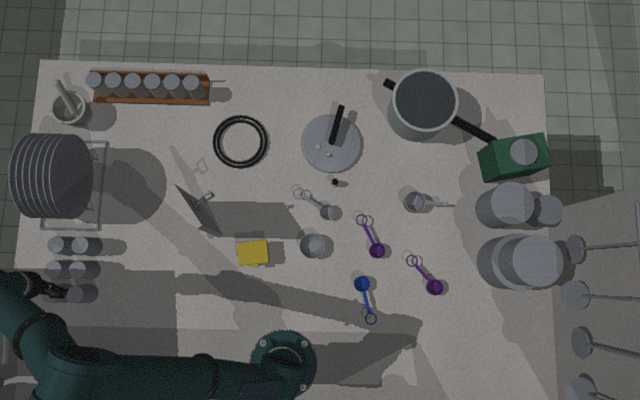

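The scene view shows the steel ring-cup at about px (313,233), its ring near (345,243), and the board with the hook near (440,178). The top view shows the cup at (328,212) and its ring at (300,192). The blue and purple cups are decoys. I'll go over the board and then look from above the cup.

Call:
send_rows(steps=[[1,0,0,0.05,0],[1,0,0,0.1,0],[1,0.01,0,0.14,0],[1,0.03,-0.01,0.18,0],[1,0.06,-0.03,0.21,-5],[1,0.1,-0.06,0.23,-12],[1,0.14,-0.09,0.24,-20],[1,0.18,-0.12,0.24,-28],[1,0.22,-0.15,0.24,-36],[1,0.26,-0.18,0.24,-44]])

```text
clock: 2.3
position: [0.5135, 0.4998, 0.4718]
tcp_rot: [-0.0, 0.537, 0.843, 0.0]
contact_force: [0.4, 0.2, -0.5]
gripper_width: 0.998
finger_force: 0.0
```

Call:
send_rows(steps=[[1,0.03,-0.04,0,-6],[1,0.05,-0.08,0,-12],[1,0.07,-0.12,0,-18],[1,0.08,-0.16,0,-24],[1,0.09,-0.2,0,-30],[1,0.1,-0.24,0,-36],[1,0.1,-0.28,0,-42],[1,0.1,-0.33,-0.03,-48],[1,0.1,-0.38,-0.06,-54],[1,0.09,-0.43,-0.1,-55]])

```text
clock: 3.3
position: [0.6067, 0.0935, 0.39]
tcp_rot: [0.001, 0.865, 0.501, 0.001]
contact_force: [1.0, -0.5, 0.2]
gripper_width: 0.997
finger_force: 0.0
```

Call:
send_rows(steps=[[0.3,-0.02,-0.04,-0.03,0],[0.3,-0.04,-0.08,-0.06,0],[0.3,-0.05,-0.12,-0.09,0],[0.3,-0.05,-0.14,-0.12,0],[0.3,-0.05,-0.14,-0.15,0],[0.3,-0.05,-0.14,-0.18,0],[0.3,-0.05,-0.14,-0.2,0],[0.3,-0.05,-0.14,-0.2,0],[0.3,-0.05,-0.14,-0.2,0],[0.3,-0.05,-0.14,-0.2,0]])

```text
clock: 4.3
position: [0.5572, -0.0444, 0.1913]
tcp_rot: [0.001, 0.865, 0.503, 0.001]
contact_force: [-0.4, -0.6, 1.0]
gripper_width: 0.647
finger_force: 0.0
```

```bash
python3 - <<'E'
from h import *
np.set_printoptions(precision=4,suppress=True)
c=calibration("wrist"); im,d=snap("wrist","w1"); s=arm.sense(); print(s["position"],s["tcp_rot"],s["gripper_width"],c["fx"],c["cx"],c["cy"],c["pose"])
for q in ["cup","cup_grip","cup_ring"]:
    print(q,[(round(r["score"],2),w("wrist",r["position"])) for r in tip_of("wrist",q)[:3]])
E
```

```text
[ 0.5572 -0.0443  0.1914] [0.0007 0.8645 0.5026 0.0013] 0.6447633584634628 309.70691628693146 316.60247092379007 196.37648049955382 [[ 0.8689  0.4731  0.1457  0.5955]
 [-0.495   0.8278  0.2639  0.0228]
 [ 0.0042 -0.3014  0.9535  0.3345]
 [ 0.      0.      0.      1.    ]]
cup [(0.71, array([ 0.523 , -0.1364,  0.0031])), (0.62, array([ 0.5813, -0.0349,  0.0302]))]
cup_grip [(0.89, array([ 0.5649, -0.0715,  0.0308]))]
cup_ring [(0.72, array([ 0.5809, -0.0374,  0.0266])), (0.6, array([ 0.4982, -0.253 ,  0.0246]))]
```

View pics/w1.png

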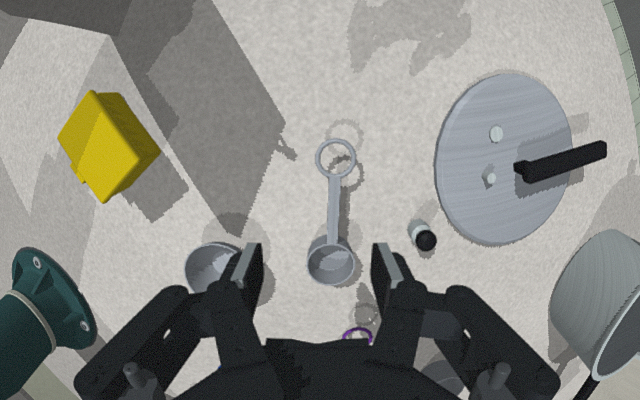

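The wrist view shows the ring centred at about (336,158), the handle running down to the cup rim at about (331,261), the katori left at (213,268) and the whistle right at (424,236).

```bash
cat >> h.py <<'E'
def wray(u,v,z,c=None):
    c=c or calibration("wrist"); x,y=u-c["cx"],v-c["cy"]; r=np.hypot(x,y); t=r/c["fx"]
    dc=np.array([np.sin(t)*x/r,-np.sin(t)*y/r,-np.cos(t)]); P=np.array(c["pose"]); dw=P[:3,:3]@dc; o=P[:3,3]
    return o+dw*(z-o[2])/dw[2]
E
python3 - <<'E'
from h import *
s=arm.sense();print(s["position"])
R=wray(335.5,158,.029);H=wray(333.7,205,.031);C=wray(331,261,.032)
print(R,H,C)
a=np.arctan2(*(R-C)[1::-1]);print(np.degrees(a),np.linalg.norm((R-C)[:2]),np.degrees(np.arctan2(*(R-H)[1::-1])))
q=s["tcp_rot"];print("tool y ang",np.degrees(2*np.arctan2(q[2],q[1]))-90)
print("grip",R-.04*np.array([np.cos(a),np.sin(a),0]))
E
```

```text
[ 0.55673178 -0.04413339  0.19100489]
[ 0.58459986 -0.03581204  0.029     ] [ 0.55930243 -0.0778331   0.031     ] [ 0.52525384 -0.13417516  0.032     ]
58.89590174464056 0.11487930201147985 58.95130920454348
tool y ang -29.657069634913825
grip [ 0.56393608 -0.07006125  0.029     ]
```

Call:
send_rows(steps=[[0.45,0.006,-0.027,-0.03,0],[0.45,0.006,-0.027,-0.06,0],[0.45,0.006,-0.027,-0.09,0],[0.45,0.006,-0.027,-0.12,0],[0.45,0.006,-0.027,-0.14,0],[0.45,0.006,-0.027,-0.155,0],[0.45,0.006,-0.027,-0.17,0],[0.45,0.006,-0.027,-0.179,0],[0.45,0.006,-0.027,-0.179,0],[0.45,0.006,-0.027,-0.179,0]])

```text
clock: 5.5
position: [0.5624, -0.0714, 0.0113]
tcp_rot: [0.0, 0.865, 0.502, 0.0]
contact_force: [0.4, 0.1, -1.0]
gripper_width: 0.726
finger_force: 0.0
```

Call:
send_rows(steps=[[0,0,0,0,0],[-0.3,0,0,0,0],[-0.6,0,0,0,0],[-1,0,0,0,0],[-1,0,0,0,0],[-1,0,0,0,0],[-1,0,0,0,0],[-1,0,0,0,0],[-1,0,0,0,0],[-1,0,0,0,0]], squeeze=70)

```text
clock: 6.5
position: [0.5624, -0.071, 0.011]
tcp_rot: [0.0, 0.865, 0.503, 0.0]
contact_force: [0.2, 0.7, 1.7]
gripper_width: 0.114
finger_force: 68.2
```

Call:
send_rows(steps=[[-1,0,0,0.02,0],[-1,0,0,0.05,0],[-1,0,0,0.09,0],[-1,0,0,0.12,5],[-1,0.01,0.02,0.15,12],[-1,0.02,0.05,0.18,19],[-1,0.03,0.08,0.2,26],[-1,0.04,0.11,0.21,33],[-1,0.048,0.13,0.21,40],[-1,0.048,0.14,0.21,47]])

```text
clock: 7.5
position: [0.6104, 0.072, 0.2208]
tcp_rot: [-0.0, 0.589, 0.808, 0.001]
contact_force: [-0.3, 0.1, -1.1]
gripper_width: 0.115
finger_force: 68.3
```

Call:
send_rows(steps=[[-1,0,0.01,0,6],[-1,0,0.02,0,11],[-1,0,0.03,0,16],[-1,0,0.03,0,16],[-1,0,0.03,0,16],[-1,0,0.03,0,16],[-1,0,0.03,0,16],[-1,0,0.03,0,16],[-1,0,0.03,0,16],[-1,0,0.03,0,16]])

```text
clock: 8.5
position: [0.61, 0.0987, 0.221]
tcp_rot: [0.0, 0.475, 0.88, -0.0]
contact_force: [0.2, 0.2, -0.6]
gripper_width: 0.115
finger_force: 68.3
```

```bash
python3 - <<'E'
from h import *
np.set_printoptions(precision=4,suppress=True)
c=calibration("wrist"); im,d=snap("wrist","w2"); s=arm.sense(); print(s["position"],s["tcp_rot"],s["contact_force"],s["moment"])
im2,d2=snap("scene","s2")
import cv2
big=cv2.resize(im2[120:270,300:500,::-1],None,fx=4,fy=4,interpolation=cv2.INTER_CUBIC); cv2.imwrite("pics/s2c.png",big)
for cam in ["wrist","scene"]:
  for q in ["cup","cup_grip","cup_ring","plate","nose_mid","bend_mid","board"]:
    print(cam,q,[(round(r["score"],2),w(cam,r["position"])) for r in tip_of(cam,q)[:2]])
E
```

```text
[0.61   0.0987 0.221 ] [ 0.      0.4747  0.8802 -0.    ] [-0.6692  0.3801 -1.2582] [0.0892 0.0041 0.0287]
wrist cup [(0.76, array([ 0.2706, -0.5155, -0.0016])), (0.7, array([0.6506, 0.0346, 0.2083]))]
wrist cup_grip [(0.8, array([ 0.4594, -0.2779,  0.0292])), (0.65, array([ 0.3318, -0.4606,  0.0248]))]
wrist cup_ring [(0.96, array([ 0.3653, -0.4378,  0.0264])), (0.93, array([ 0.5022, -0.2539,  0.0263]))]
wrist plate []
wrist nose_mid []
wrist bend_mid []
wrist board []
scene cup [(0.98, array([0.6523, 0.0302, 0.2084])), (0.66, array([ 0.2673, -0.5145, -0.0037]))]
scene cup_grip [(0.78, array([ 0.1986, -0.2876,  0.0317])), (0.74, array([0.6082, 0.0995, 0.2379]))]
scene cup_ring [(0.76, array([0.5825, 0.1339, 0.2315])), (0.7, array([ 0.1611, -0.2926,  0.0325]))]
scene plate [(0.67, array([0.5066, 0.2787, 0.244 ]))]
scene nose_mid [(0.63, array([0.541 , 0.2244, 0.2642])), (0.61, array([ 0.6293, -0.1626, -0.0058]))]
scene bend_mid [(0.87, array([0.5338, 0.238 , 0.2113]))]
scene board [(0.61, array([ 0.4905,  0.2796, -0.0022]))]
```

View pics/w2.png

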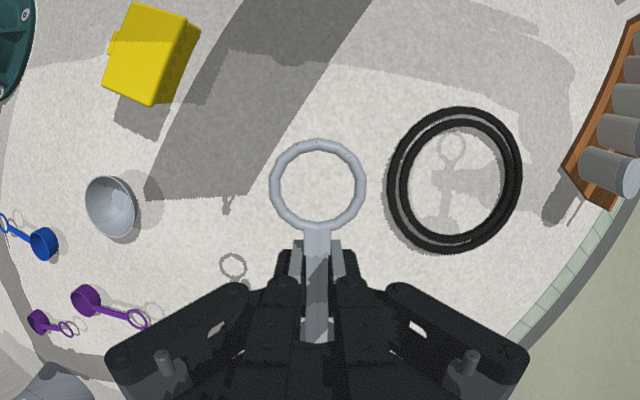

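View pics/s2c.png

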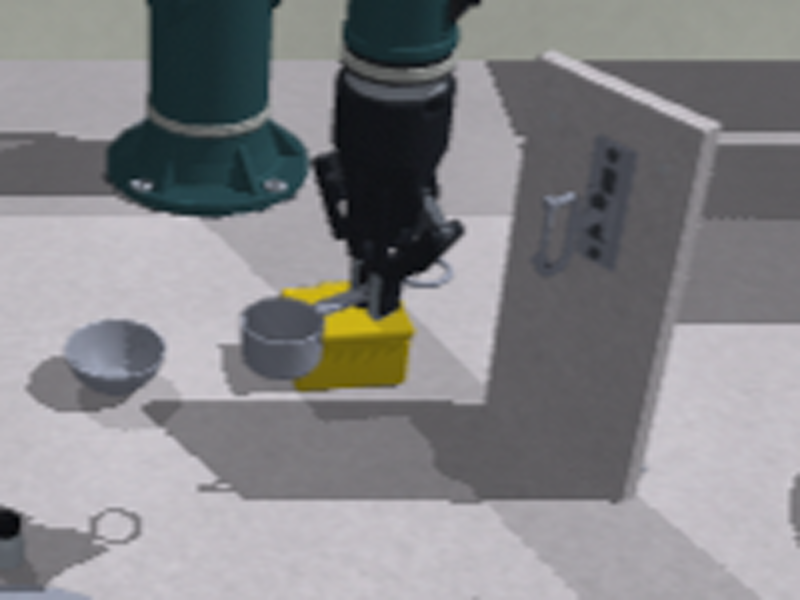

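The wrist view shows the ring held straight, centred at (318,184). The scene crop shows the hook nose at about px (437,171) and the bend at about (437,188), with the gate facing the robot side. I'll fit the board plane from depth.

```bash
python3 - <<'E'
from h import *
np.set_printoptions(precision=4,suppress=True)
d=np.load("pics/s2.npy"); c=calibration("scene");P=np.array(c["pose"])
v,u=np.mgrid[0:400,0:640]; X=np.stack([(u-c["cx"])/c["fx"]*d,-(v-c["cy"])/c["fy"]*d,-d],-1)@P[:3,:3].T+P[:3,3]
m=np.zeros_like(d,bool); m[155:235,430:465]=1; m&=(d>0)&(X[...,2]>.02)
rng=np.random.default_rng(0);p=X[m];best=None
for _ in range(300):
    a,b,e=p[rng.choice(len(p),3)]; n=np.cross(b-a,e-a); n/=np.linalg.norm(n)+1e-12
    k=abs((p-a)@n)<.003
    if best is None or k.sum()>best.sum(): best=k
q=p[best];mu=q.mean(0);n=np.linalg.svd(q-mu)[2][2]; n*=-np.sign(n[1])
print(len(p),best.sum(),n,np.degrees(np.arctan2(n[1],n[0])),mu,"res",((q-mu)@n).std())
D=(X-mu)@n
# board edges at z .1-.3
k=(abs(D)<.004)&(X[...,2]>.05)&(X[...,2]<.32)&(d>0)&(u>400)&(u<490)
t=np.array([-n[1],n[0],0]);t/=np.linalg.norm(t)
s=(X[k]@t); print("lat",np.percentile(s,[0.5,1,99,99.5]),"top",X[(abs(D)<.004)&(u>400)&(u<490)][:,2].max())
n2=np.r_[n[:2],0]/np.linalg.norm(n[:2])
for name,pt in dict(plate=(.5055,.277,.241),nose=(.5405,.2235,.265),bend=(.5335,.238,.2095)).items():
    pt=np.array(pt); print(name,"dist",(pt-mu)@n2,"lat",pt@t)
# rays into plane y=plate
k=(D>.02)&(D<.09)&(u>400)&(u<470)&(v>150)&(v<200)&(d>0)&(X[...,2]>.15)&(X[...,2]<.33)
for a,b in zip(*np.nonzero(k)): print((b,a),"D %.4f lat %.4f z %.4f"%(D[a,b],X[a,b]@t,X[a,b,2]))
E
```

```text
2647 2048 [ 0.5958 -0.8031 -0.0041] -53.428492859769136 [0.5028 0.2783 0.156 ] res 0.0014263600500538187
lat [0.4845 0.4856 0.6336 0.634 ] top 0.3314709304854576
plate dist 0.0026535522031401653 lat 0.5710177453005564
nose dist 0.06647403928754696 lat 0.5672500632135073
bend dist 0.050658109145316696 lat 0.5702677367770479
(np.int64(441), np.int64(168)) D 0.0462 lat 0.5672 z 0.2659
(np.int64(442), np.int64(168)) D 0.0458 lat 0.5702 z 0.2672
(np.int64(443), np.int64(168)) D 0.0426 lat 0.5712 z 0.2666
(np.int64(436), np.int64(169)) D 0.0675 lat 0.5671 z 0.2698
(np.int64(437), np.int64(169)) D 0.0652 lat 0.5688 z 0.2698
(np.int64(438), np.int64(169)) D 0.0632 lat 0.5706 z 0.2700
(np.int64(439), np.int64(169)) D 0.0572 lat 0.5693 z 0.2674
(np.int64(440), np.int64(169)) D 0.0540 lat 0.5703 z 0.2668
(np.int64(441), np.int64(169)) D 0.0499 lat 0.5706 z 0.2655
(np.int64(442), np.int64(169)) D 0.0471 lat 0.5718 z 0.2651
(np.int64(443), np.int64(169)) D 0.0431 lat 0.5722 z 0.2639
(np.int64(444), np.int64(169)) D 0.0352 lat 0.5696 z 0.2601
(np.int64(435), np.int64(170)) D 0.0708 lat 0.5669 z 0.
[... 6564 characters left out ...]
int64(186)) D 0.0436 lat 0.5689 z 0.2051
(np.int64(440), np.int64(186)) D 0.0422 lat 0.5713 z 0.2058
(np.int64(434), np.int64(187)) D 0.0664 lat 0.5695 z 0.2104
(np.int64(435), np.int64(187)) D 0.0643 lat 0.5713 z 0.2106
(np.int64(436), np.int64(187)) D 0.0601 lat 0.5716 z 0.2092
(np.int64(437), np.int64(187)) D 0.0549 lat 0.5710 z 0.2069
(np.int64(438), np.int64(187)) D 0.0471 lat 0.5686 z 0.2028
(np.int64(439), np.int64(187)) D 0.0457 lat 0.5711 z 0.2035
(np.int64(435), np.int64(188)) D 0.0634 lat 0.5712 z 0.2067
(np.int64(436), np.int64(188)) D 0.0599 lat 0.5720 z 0.2059
(np.int64(437), np.int64(188)) D 0.0518 lat 0.5693 z 0.2014
(np.int64(438), np.int64(188)) D 0.0511 lat 0.5722 z 0.2027
```

Call:
send_rows(steps=[[-1,-0.003,0.01,0.01,3.3],[-1,-0.007,0.02,0.01,3.3],[-1,-0.01,0.03,0.01,3.3],[-1,-0.013,0.04,0.01,3.3],[-1,-0.016,0.05,0.01,3.3],[-1,-0.019,0.06,0.01,3.3],[-1,-0.021,0.065,0.01,3.3],[-1,-0.021,0.065,0.01,3.3],[-1,-0.021,0.065,0.01,3.3],[-1,-0.021,0.065,0.01,3.3]])

```text
clock: 10.3
position: [0.5892, 0.1629, 0.231]
tcp_rot: [0.0, 0.45, 0.893, -0.0]
contact_force: [-0.9, -0.2, -1.8]
gripper_width: 0.117
finger_force: 68.3
```

```bash
python3 - <<'E'
from h import *
np.set_printoptions(precision=4,suppress=True)
c=calibration("wrist"); im,d=snap("wrist","w3"); s=arm.sense(); print(s["position"],s["tcp_rot"],s["contact_force"],s["moment"])
np.save("pics/w3P.npy",np.array(c["pose"])); print(c["pose"])
im=im[0:300,170:470,::-1]; cv2.imwrite("pics/w3c.png",cv2.resize(im,None,fx=2,fy=2,interpolation=cv2.INTER_CUBIC))
E
```

```text
[0.5893 0.1629 0.231 ] [ 0.0002  0.4497  0.8932 -0.0002] [ 0.7221  0.0579 -1.3092] [0.0655 0.0173 0.0025]
[[ 0.8033 -0.5672 -0.1816  0.5435]
 [ 0.5955  0.7652  0.2446  0.225 ]
 [ 0.0002 -0.3046  0.9525  0.374 ]
 [ 0.      0.      0.      1.    ]]
```

View pics/w3c.png

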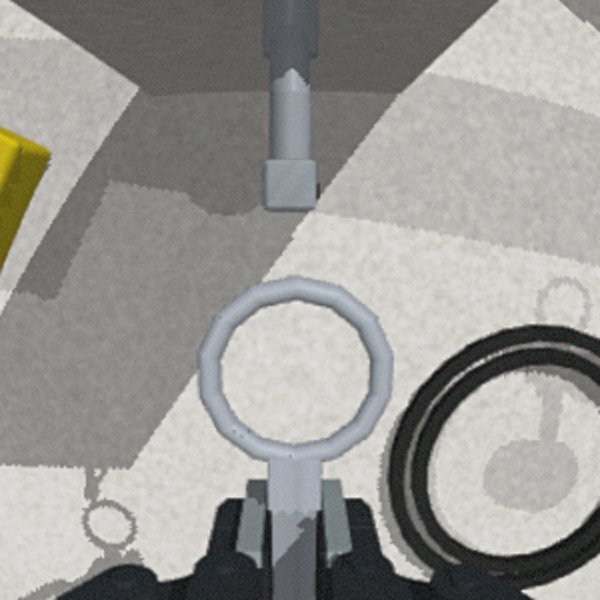

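The wrist crop shows the nose top at crop (290,184), i.e. px (315,92), and the ring at crop (295,370), i.e. px (318,185). They are nearly aligned laterally.

```bash
python3 - <<'E'
from h import *
np.set_printoptions(precision=4,suppress=True)
d=np.load("pics/w3.npy"); c=dict(calibration("wrist")); P=np.load("pics/w3P.npy"); c["pose"]=P
v,u=np.mgrid[0:400,0:640].astype(float); x,y=u-c["cx"],v-c["cy"]; r=np.hypot(x,y)+1e-9; t=r/c["fx"]
k=np.tan(t)/r; X=np.stack([x*k*d,-y*k*d,-d],-1)@P[:3,:3].T+P[:3,3]
n=np.array([.5958,-.8031,0]);tt=np.array([.8031,.5958,0]);n0=.0761
D=X@n-n0;L=X@tt;Z=X[...,2]
def st(m,s): print(s,m.sum(),"D",np.percentile(D[m],[1,50,99]),"L",np.percentile(L[m],[1,50,99]),"Z",np.percentile(Z[m],[5,50,95]))
m=np.zeros_like(d,bool);m[0:130,290:340]=1;m&=(Z>.24)&(d>0)
st(m,"hook")
for a in range(0,108,8):
    q=m[a:a+4]; 
    if q.sum()>5: print(a,q.sum(),"D %.4f L %.4f [%.4f %.4f] Z %.4f"%(np.median(D[a:a+4][q]),np.median(L[a:a+4][q]),L[a:a+4][q].min(),L[a:a+4][q].max(),np.median(Z[a:a+4][q])))
m=np.zeros_like(d,bool);m[83:101,306:323]=1; st(m,"nosetop")
m=np.zeros_like(d,bool);m[130:226,265:370]=1;m&=(Z>.22)&(d>0); st(m,"ring")
R=wray(317.75,185,.249,c); print("ring ray",R, R@n-n0,R@tt)
p=np.array([.5893,.1629,0]);print("tcp D,L",p@n-n0,p@tt)
for f in(302,327):
  for g in(80,104):
    q=wray(f,g,.27,c);print(q@n-n0,q@tt)
E
```

```text
hook 2450 D [0.023  0.0507 0.0682] L [0.5649 0.57   0.575 ] Z [0.2416 0.2672 0.2706]
0 105 D 0.0235 L 0.5700 [0.5644 0.5755] Z 0.2429
8 102 D 0.0272 L 0.5700 [0.5644 0.5755] Z 0.2428
16 101 D 0.0359 L 0.5701 [0.5644 0.5750] Z 0.2616
24 93 D 0.0402 L 0.5697 [0.5645 0.5750] Z 0.2658
32 80 D 0.0434 L 0.5699 [0.5666 0.5732] Z 0.2666
40 78 D 0.0463 L 0.5699 [0.5666 0.5732] Z 0.2672
48 80 D 0.0493 L 0.5699 [0.5667 0.5732] Z 0.2675
56 80 D 0.0521 L 0.5699 [0.5666 0.5732] Z 0.2676
64 84 D 0.0549 L 0.5697 [0.5663 0.5731] Z 0.2674
72 84 D 0.0577 L 0.5697 [0.5662 0.5731] Z 0.2675
80 105 D 0.0607 L 0.5701 [0.5658 0.5744] Z 0.2698
88 108 D 0.0633 L 0.5701 [0.5658 0.5744] Z 0.2702
96 107 D 0.0661 L 0.5701 [0.5657 0.5744] Z 0.2701
104 45 D 0.0682 L 0.5701 [0.5661 0.5740] Z 0.2694
nosetop 306 D [0.0611 0.064  0.0668] L [0.5671 0.5698 0.5724] Z [0.2692 0.2702 0.2711]
ring 2883 D [0.0828 0.0984 0.1192] L [0.5512 0.5708 0.5906] Z [0.2496 0.2512 0.2524]
ring ray [0.5648 0.1972 0.249 ] 0.10198164607408788 0.5710810361901657
tcp D,L 0.14417995000000003 0.57032265
0.06008232776868622 0.5658075155208706
0.06815705273242112 0.5657727744779725
0.060098956237189055 0.5740287067685333
0.06817101862963326 0.5740487616021142
```

Call:
send_rows(steps=[[-1,-0.0025,0.002,0,0],[-1,-0.005,0.0055,0,0],[-1,-0.007,0.008,0,0],[-1,-0.009,0.0105,0,0],[-1,-0.0105,0.0125,0,0],[-1,-0.0115,0.014,0,0],[-1,-0.0125,0.015,0,0],[-1,-0.0135,0.0165,0,0],[-1,-0.014,0.017,0,0],[-1,-0.014,0.017,0,0]])

```text
clock: 11.35
position: [0.5767, 0.1785, 0.2314]
tcp_rot: [0.002, 0.45, 0.893, -0.0]
contact_force: [3.5, -3.9, -0.7]
gripper_width: 0.116
finger_force: 68.3
```

Call:
send_rows(steps=[[-1,0,0,0.001,0],[-1,0,0,0.002,0],[-1,0,0,0.003,0],[-1,0,0,0.004,0],[-1,0,0,0.005,0],[-1,0,0,0.005,0],[-1,0,0,0.005,0],[-1,0,0,0.005,0],[-1,0,0,0.005,0],[-1,0,0,0.005,0]])

```text
clock: 12.35
position: [0.5765, 0.1787, 0.2361]
tcp_rot: [0.002, 0.45, 0.893, -0.0]
contact_force: [2.6, -4.1, -2.3]
gripper_width: 0.121
finger_force: 68.2
```

Call:
send_rows(steps=[[-1,0,0,0.0005,0],[-1,0,0,0.001,0],[-1,0,0,0.0015,0],[-1,0,0,0.002,0],[-1,0,0,0.002,0],[-1,0,0,0.002,0],[-1,0,0,0.002,0],[-1,0,0,0.002,0],[-1,0,0,0.002,0],[-1,0,0,0.002,0]])

```text
clock: 13.35
position: [0.5762, 0.179, 0.2379]
tcp_rot: [0.001, 0.45, 0.893, -0.0]
contact_force: [3.4, -3.4, -1.7]
gripper_width: 0.119
finger_force: 68.2
```

```bash
python3 - <<'E'
from h import *
np.set_printoptions(precision=4,suppress=True)
c=calibration("wrist");d0=arm.sense()
f=[]
for i in range(3):
    im,d=read_camera("wrist");s=arm.sense();f.append(s["contact_force"])
print(np.mean(f,0),np.std(f,0),s["position"])
P=np.array(c["pose"]);v,u=np.mgrid[0:400,0:640].astype(float); x,y=u-c["cx"],v-c["cy"]; r=np.hypot(x,y)+1e-9; t=r/c["fx"]
k=np.tan(t)/r; X=np.stack([x*k*d,-y*k*d,-d],-1)@P[:3,:3].T+P[:3,3]
n=np.array([.5958,-.8031,0]);tt=np.array([.8031,.5958,0]);n0=.0761
D=X@n-n0;L=X@tt;Z=X[...,2]
m=np.zeros_like(d,bool);m[120:226,260:375]=1;m&=(Z>.22)&(d>0)&(Z<.262)
for a in range(120,226,8):
    q=m[a:a+3]
    if q.sum(): print(a,q.sum(),"D %.4f L %.4f..%.4f Z %.4f"%(np.median(D[a:a+3][q]),L[a:a+3][q].min(),L[a:a+3][q].max(),np.percentile(Z[a:a+3][q],90)))
E
```

```text
[ 3.147  -3.7952 -2.9896] [0.6937 0.1112 0.4193] [0.5762 0.179  0.238 ]
128 13 D 0.0611 L 0.5642..0.5756 Z 0.2218
136 7 D 0.0648 L 0.5637..0.5761 Z 0.2221
144 79 D 0.0641 L 0.5588..0.5809 Z 0.2582
152 120 D 0.0674 L 0.5551..0.5849 Z 0.2583
160 94 D 0.0706 L 0.5529..0.5877 Z 0.2584
168 78 D 0.0740 L 0.5511..0.5890 Z 0.2585
176 77 D 0.0773 L 0.5498..0.5906 Z 0.2583
184 67 D 0.0808 L 0.5502..0.5906 Z 0.2583
192 72 D 0.0842 L 0.5499..0.5901 Z 0.2584
200 79 D 0.0878 L 0.5501..0.5899 Z 0.2585
208 80 D 0.0915 L 0.5523..0.5879 Z 0.2585
216 109 D 0.0949 L 0.5543..0.5858 Z 0.2585
224 108 D 0.0983 L 0.5581..0.5814 Z 0.2587
```

Call:
send_rows(steps=[[-1,0,0,0.0005,0],[-1,0,0,0.0005,0],[-1,0,0,0.001,0],[-1,0,0,0.001,0],[-1,0,0,0.0015,0],[-1,0,0,0.0015,0],[-1,0,0,0.0015,0],[-1,0,0,0.0015,0],[-1,0,0,0.0015,0],[-1,0,0,0.0015,0]])

```text
clock: 14.5
position: [0.5755, 0.18, 0.2395]
tcp_rot: [0.001, 0.449, 0.893, -0.0]
contact_force: [2.4, -3.9, -2.1]
gripper_width: 0.119
finger_force: 68.2
```

Call:
send_rows(steps=[[-1,0,0,0.0005,0],[-1,0,0,0.0005,0],[-1,0,0,0.001,0],[-1,0,0,0.001,0],[-1,0,0,0.001,0],[-1,0,0,0.001,0],[-1,0,0,0.001,0],[-1,0,0,0.001,0],[-1,0,0,0.001,0],[-1,0,0,0.001,0]])

```text
clock: 15.5
position: [0.575, 0.1807, 0.2405]
tcp_rot: [0.0, 0.449, 0.893, -0.0]
contact_force: [3.1, -3.7, -2.8]
gripper_width: 0.114
finger_force: 68.2
```

Call:
send_rows(steps=[[-1,0,0,0.0005,0],[-1,0,0,0.0005,0],[-1,0,0,0.001,0],[-1,0,0,0.001,0],[-1,0,0,0.001,0],[-1,0,0,0.001,0],[-1,0,0,0.001,0],[-1,0,0,0.001,0],[-1,0,0,0.001,0],[-1,0,0,0.001,0]])

```text
clock: 16.5
position: [0.575, 0.1808, 0.2414]
tcp_rot: [-0.0, 0.449, 0.893, -0.0]
contact_force: [3.3, -4.2, -3.4]
gripper_width: 0.116
finger_force: 68.1
```

```bash
cat > look.py <<'E'
from h import *
import sys
np.set_printoptions(precision=4,suppress=True)
c=calibration("wrist")
f=[]
for i in range(3):
    im,d=read_camera("wrist");s=arm.sense();f.append(s["contact_force"])
print(np.mean(f,0),s["position"],s["tcp_rot"],s["clock"])
if len(sys.argv)>1: cv2.imwrite(sys.argv[1],cv2.resize(im[0:300,170:470,::-1],None,fx=2,fy=2,interpolation=cv2.INTER_CUBIC))
P=np.array(c["pose"]);v,u=np.mgrid[0:400,0:640].astype(float); x,y=u-c["cx"],v-c["cy"]; r=np.hypot(x,y)+1e-9; t=r/c["fx"]
k=np.tan(t)/r; X=np.stack([x*k*d,-y*k*d,-d],-1)@P[:3,:3].T+P[:3,3]
n=np.array([.5958,-.8031,0]);tt=np.array([.8031,.5958,0]);n0=.0761
D=X@n-n0;L=X@tt;Z=X[...,2]
m=np.zeros_like(d,bool);m[20:226,260:375]=1;m&=(Z>.19)&(d>0)
for a in range(20,226,8):
    q=m[a:a+3]
    if q.sum(): print(a,q.sum(),"D %.4f L %.4f..%.4f Z10 %.4f Z50 %.4f Z90 %.4f"%(np.median(D[a:a+3][q]),L[a:a+3][q].min(),L[a:a+3][q].max(),*np.percentile(Z[a:a+3][q],[10,50,90])))
E
python3 look.py pics/w4.png
```

```text
[ 3.1103 -3.2203 -2.7008] [0.575  0.1809 0.2415] [0.     0.4491 0.8935 0.    ] 16.65
20 345 D 0.0036 L 0.5390..0.6004 Z10 0.2152 Z50 0.2325 Z90 0.2550
28 345 D 0.0033 L 0.5358..0.6041 Z10 0.1953 Z50 0.2118 Z90 0.2434
36 79 D 0.0145 L 0.5634..0.5769 Z10 0.2399 Z50 0.2423 Z90 0.2438
44 77 D 0.0184 L 0.5644..0.5759 Z10 0.2399 Z50 0.2429 Z90 0.2440
52 78 D 0.0221 L 0.5644..0.5759 Z10 0.2409 Z50 0.2426 Z90 0.2438
60 80 D 0.0260 L 0.5640..0.5759 Z10 0.2403 Z50 0.2430 Z90 0.2441
68 78 D 0.0296 L 0.5639..0.5754 Z10 0.2402 Z50 0.2426 Z90 0.2442
76 78 D 0.0343 L 0.5639..0.5754 Z10 0.2405 Z50 0.2595 Z90 0.2618
84 51 D 0.0381 L 0.5668..0.5730 Z10 0.2625 Z50 0.2642 Z90 0.2652
92 54 D 0.0412 L 0.5668..0.5733 Z10 0.2646 Z50 0.2662 Z90 0.2673
100 54 D 0.0443 L 0.5669..0.5733 Z10 0.2653 Z50 0.2669 Z90 0.2677
108 54 D 0.0473 L 0.5669..0.5733 Z10 0.2663 Z50 0.2676 Z90 0.2683
116 54 D 0.0503 L 0.5668..0.5733 Z10 0.2662 Z50 0.2675 Z90 0.2686
124 54 D 0.0534 L 0.5668..0.5733 Z10 0.2664 Z50 0.2679 Z90 0.2688
132 69 D 0.0565 L 0.5642..0.5758 Z10 0.2209 Z50 0.2671 Z90 0.2685
140 107 D 0.0597 L 0.5610..0.5789 Z10 0.2595 Z50 0.2665 Z90 0.2692
148 184 D 0.0632 L 0.5578..0.5829 Z10 0.2603 Z50 0.2619 Z90 0.2706
156 181 D 0.0664 L 0.5535..0.5863 Z10 0.2604 Z50 0.2617 Z90 0.2706
164 119 D 0.0698 L 0.5515..0.5881 Z10 0.2600 Z50 0.2616 Z90 0.2700
172 77 D 0.0734 L 0.5502..0.5900 Z10 0.2599 Z50 0.2612 Z90 0.2621
180 69 D 0.0768 L 0.5503..0.5905 Z10 0.2601 Z50 0.2613 Z90 0.2620
188 69 D 0.0803 L 0.5501..0.5900 Z10 0.2596 Z50 0.2611 Z90 0.2619
196 76 D 0.0839 L 0.5498..0.5904 Z10 0.2599 Z50 0.2610 Z90 0.2620
204 81 D 0.0874 L 0.5512..0.5888 Z10 0.2600 Z50 0.2611 Z90 0.2619
212 99 D 0.0910 L 0.5529..0.5876 Z10 0.2597 Z50 0.2610 Z90 0.2622
220 169 D 0.0948 L 0.5561..0.5844 Z10 0.2591 Z50 0.2607 Z90 0.2620
```

View pics/w4.png

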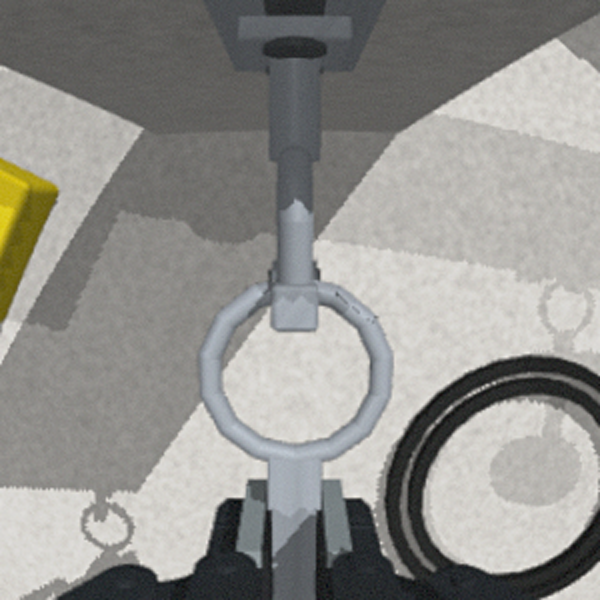

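The ring's leading edge is now under the nose at crop (295,290), with the gate pressed in. I'll keep feeling upward.

Call:
send_rows(steps=[[-1,0,0,0.0005,0],[-1,0,0,0.0005,0],[-1,0,0,0.001,0],[-1,0,0,0.001,0],[-1,0,0,0.001,0],[-1,0,0,0.001,0],[-1,0,0,0.001,0],[-1,0,0,0.001,0],[-1,0,0,0.001,0],[-1,0,0,0.001,0]])

```text
clock: 17.65
position: [0.5749, 0.1808, 0.2424]
tcp_rot: [-0.0, 0.449, 0.894, -0.0]
contact_force: [2.3, -2.5, -4.9]
gripper_width: 0.114
finger_force: 68.1
```

```bash
python3 look.py | sed -n '1p;/^1[4-9][0-9]/p;/^2/p'
```

```text
[ 2.9807 -3.1664 -5.16  ] [0.5749 0.1808 0.2424] [-0.0001  0.4491  0.8935 -0.0001] 17.8
20 345 D 0.0036 L 0.5391..0.6009 Z10 0.2158 Z50 0.2338 Z90 0.2551
28 345 D 0.0033 L 0.5359..0.6042 Z10 0.1959 Z50 0.2136 Z90 0.2439
140 110 D 0.0599 L 0.5609..0.5793 Z10 0.2595 Z50 0.2661 Z90 0.2693
148 185 D 0.0633 L 0.5571..0.5831 Z10 0.2603 Z50 0.2618 Z90 0.2705
156 180 D 0.0666 L 0.5533..0.5864 Z10 0.2603 Z50 0.2618 Z90 0.2706
164 96 D 0.0701 L 0.5524..0.5881 Z10 0.2603 Z50 0.2615 Z90 0.2701
172 77 D 0.0737 L 0.5501..0.5899 Z10 0.2603 Z50 0.2616 Z90 0.2623
180 72 D 0.0771 L 0.5500..0.5907 Z10 0.2603 Z50 0.2613 Z90 0.2623
188 70 D 0.0805 L 0.5498..0.5902 Z10 0.2602 Z50 0.2614 Z90 0.2624
196 77 D 0.0840 L 0.5497..0.5906 Z10 0.2603 Z50 0.2615 Z90 0.2624
204 80 D 0.0877 L 0.5513..0.5887 Z10 0.2601 Z50 0.2614 Z90 0.2624
212 98 D 0.0913 L 0.5530..0.5867 Z10 0.2603 Z50 0.2615 Z90 0.2625
220 173 D 0.0950 L 0.5559..0.5838 Z10 0.2599 Z50 0.2613 Z90 0.2624
```

Call:
send_rows(steps=[[-1,0,0,-0.0012,0],[-1,0,0,-0.0012,0],[-1,-0.0012,0.0016,-0.0012,0],[-1,-0.0024,0.0032,-0.0012,0],[-1,-0.0036,0.0048,-0.0012,0],[-1,-0.0048,0.0064,-0.0012,0],[-1,-0.006,0.008,-0.0012,0],[-1,-0.0072,0.0096,-0.0012,0],[-1,-0.0072,0.0096,-0.0012,0],[-1,-0.0072,0.0096,-0.0012,0]])

```text
clock: 18.8
position: [0.5689, 0.1898, 0.2419]
tcp_rot: [0.001, 0.449, 0.893, 0.0]
contact_force: [3.6, -4.0, -2.0]
gripper_width: 0.117
finger_force: 68.3
```

Call:
send_rows(steps=[[-1,-0.0006,0.0008,0,0],[-1,-0.0012,0.0016,0,0],[-1,-0.0018,0.0024,0,0],[-1,-0.0018,0.0024,0,0],[-1,-0.0018,0.0024,0,0],[-1,-0.0018,0.0024,0,0],[-1,-0.0018,0.0024,0,0],[-1,-0.0018,0.0024,0,0],[-1,-0.0018,0.0024,0,0],[-1,-0.0018,0.0024,0,0]])

```text
clock: 19.8
position: [0.568, 0.1911, 0.242]
tcp_rot: [0.002, 0.45, 0.893, 0.0]
contact_force: [5.2, -6.2, -3.2]
gripper_width: 0.113
finger_force: 68.3
```

```bash
python3 look.py | sed -n '1p;/^1[4-9][0-9]/p;/^2/p'
```

```text
[ 4.7081 -5.8185 -3.2017] [0.568  0.1911 0.242 ] [0.002  0.4498 0.8931 0.0003] 19.95
20 344 D 0.0032 L 0.5483..0.5930 Z10 0.2738 Z50 0.2782 Z90 0.2848
28 343 D 0.0032 L 0.5458..0.5952 Z10 0.2499 Z50 0.2649 Z90 0.2677
140 105 D 0.0475 L 0.5615..0.5794 Z10 0.2599 Z50 0.2620 Z90 0.2680
148 180 D 0.0509 L 0.5583..0.5837 Z10 0.2607 Z50 0.2619 Z90 0.2678
156 183 D 0.0542 L 0.5540..0.5869 Z10 0.2217 Z50 0.2619 Z90 0.2682
164 143 D 0.0573 L 0.5531..0.5887 Z10 0.2302 Z50 0.2621 Z90 0.2681
172 143 D 0.0604 L 0.5511..0.5904 Z10 0.2610 Z50 0.2627 Z90 0.2683
180 139 D 0.0635 L 0.5509..0.5911 Z10 0.2608 Z50 0.2637 Z90 0.2706
188 137 D 0.0663 L 0.5507..0.5906 Z10 0.2610 Z50 0.2683 Z90 0.2708
196 95 D 0.0712 L 0.5505..0.5908 Z10 0.2605 Z50 0.2618 Z90 0.2699
204 81 D 0.0749 L 0.5517..0.5893 Z10 0.2603 Z50 0.2618 Z90 0.2625
212 97 D 0.0786 L 0.5531..0.5881 Z10 0.2602 Z50 0.2615 Z90 0.2625
220 165 D 0.0823 L 0.5567..0.5848 Z10 0.2599 Z50 0.2614 Z90 0.2625
```

Call:
send_rows(steps=[[-1,-0.0006,0.0008,0,0],[-1,-0.0012,0.0016,0,0],[-1,-0.0018,0.0024,0,0],[-1,-0.0018,0.0024,0,0],[-1,-0.0018,0.0024,0,0],[-1,-0.0018,0.0024,0,0],[-1,-0.0018,0.0024,0,0],[-1,-0.0018,0.0024,0,0],[-1,-0.0018,0.0024,0,0],[-1,-0.0018,0.0024,0,0]])

```text
clock: 20.95
position: [0.5671, 0.1929, 0.2422]
tcp_rot: [0.003, 0.45, 0.893, 0.0]
contact_force: [6.6, -5.8, -2.2]
gripper_width: 0.117
finger_force: 68.3
```

Call:
send_rows(steps=[[-1,-0.0006,0.0008,0,0],[-1,-0.0012,0.0016,0,0],[-1,-0.0018,0.0024,0,0],[-1,-0.0018,0.0024,0,0],[-1,-0.0018,0.0024,0,0],[-1,-0.0018,0.0024,0,0],[-1,-0.0018,0.0024,0,0],[-1,-0.0018,0.0024,0,0],[-1,-0.0018,0.0024,0,0],[-1,-0.0018,0.0024,0,0]])

```text
clock: 21.95
position: [0.5639, 0.1963, 0.2413]
tcp_rot: [0.002, 0.45, 0.893, 0.0]
contact_force: [5.4, -5.6, -5.3]
gripper_width: 0.114
finger_force: 68.3
```

```bash
python3 look.py pics/w5.png| sed -n '1p;/^1[4-9][0-9]/p;/^2/p'
```

```text
[ 5.5985 -5.1538 -5.2267] [0.5639 0.1963 0.2413] [0.0016 0.4497 0.8932 0.0001] 22.1
20 345 D 0.0012 L 0.5538..0.5869 Z10 0.2933 Z50 0.2942 Z90 0.2951
28 342 D 0.0031 L 0.5533..0.5870 Z10 0.2898 Z50 0.2920 Z90 0.2938
140 109 D 0.0412 L 0.5613..0.5797 Z10 0.2578 Z50 0.2633 Z90 0.2664
148 185 D 0.0444 L 0.5579..0.5835 Z10 0.2588 Z50 0.2600 Z90 0.2670
156 166 D 0.0477 L 0.5541..0.5868 Z10 0.2587 Z50 0.2601 Z90 0.2677
164 141 D 0.0509 L 0.5527..0.5886 Z10 0.2582 Z50 0.2603 Z90 0.2682
172 150 D 0.0543 L 0.5511..0.5906 Z10 0.2226 Z50 0.2603 Z90 0.2681
180 132 D 0.0576 L 0.5503..0.5911 Z10 0.2585 Z50 0.2607 Z90 0.2683
188 131 D 0.0609 L 0.5502..0.5907 Z10 0.2592 Z50 0.2616 Z90 0.2684
196 144 D 0.0644 L 0.5505..0.5909 Z10 0.2592 Z50 0.2610 Z90 0.2709
204 148 D 0.0681 L 0.5517..0.5891 Z10 0.2595 Z50 0.2612 Z90 0.2709
212 122 D 0.0722 L 0.5534..0.5881 Z10 0.2590 Z50 0.2605 Z90 0.2698
220 171 D 0.0762 L 0.5573..0.5843 Z10 0.2585 Z50 0.2599 Z90 0.2610
```

View pics/w5.png

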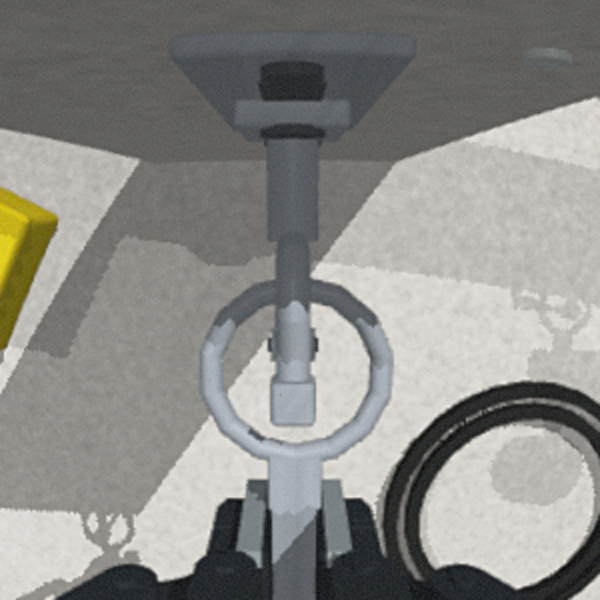

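The nose at crop (293,400) now lies inside the ring outline. I'll check from the scene camera whether the gate has shut.

```bash
cat > gate.py <<'E'
from h import *
im,d=read_camera("scene"); s=arm.sense(); print(s["contact_force"],s["position"])
import sys
if len(sys.argv)>1: cv2.imwrite(sys.argv[1],cv2.resize(im[130:220,390:490,::-1],None,fx=6,fy=6,interpolation=cv2.INTER_CUBIC))
c=calibration("scene");P=np.array(c["pose"]);v,u=np.mgrid[0:400,0:640]; X=np.stack([(u-c["cx"])/c["fx"]*d,-(v-c["cy"])/c["fy"]*d,-d],-1)@P[:3,:3].T+P[:3,3]
n=np.array([.5958,-.8031,0]);t=np.array([.8031,.5958,0]); D=X@n-.0761;L=X@t;Z=X[...,2]
for a in range(168,190):
    print(a," ".join("%d/%d/%d"%(1e3*D[a,b],1e3*(L[a,b]-.57),1e3*Z[a,b]) for b in range(430,446)))
E
python3 gate.py pics/s3.png
```

```text
[ 4.72802843 -4.77384931 -5.36093077] [0.56392884 0.1962689  0.24134874]
168 114/13/295 114/16/297 109/16/295 102/13/292 101/16/293 99/17/293 114/33/305 113/35/305 116/40/309 117/44/311 113/44/310 111/46/310 113/51/313 104/47/308 101/47/307 92/44/303
169 117/15/295 111/14/292 111/18/294 107/17/292 108/22/295 116/31/302 115/33/302 117/39/306 114/39/305 114/42/306 113/45/307 113/47/308 105/45/305 94/40/298 90/40/297 0/-23/237
170 116/15/291 117/20/294 111/18/291 110/21/292 115/27/296 116/32/299 112/32/298 115/37/301 115/40/302 114/43/303 114/46/305 96/35/294 95/38/295 42/1/260 38/2/258 0/-22/234
171 113/14/286 111/15/286 110/18/288 115/25/292 114/27/293 115/32/296 113/33/296 115/38/298 115/41/300 112/42/299 99/35/292 94/34/290 44/0/256 45/4/259 36/1/254 5/-17/235
172 118/18/287 115/19/286 109/18/284 116/27/291 114/28/290 115/32/293 114/35/294 113/37/294 111/39/295 100/33/288 94/32/285 4/-32/224 851/606/816 48/7/258 45/9/258 4/-17/231
173 115/16/282 110/15/280 110/19/281 114/25/286 115/29/288 114/32/289 113/34/290 113/38/292 1/-44/213 0/-42/214 0/-38/216 0/-34/218 39/-1/247 49/9/256 49/
[... 1964 characters left out ...]
/178 0/-20/182 -1/-17/183 1/-12/187
186 -1/-69/153 -1/-64/155 0/-60/158 -3/-59/157 68/0/215 72/6/219 65/5/216 50/-3/206 47/-1/206 46/0/206 851/606/816 1/-25/177 0/-23/177 0/-19/179 -1/-17/179 -2/-14/181
187 -2/-69/149 0/-62/153 0/-59/155 -3/-58/154 69/1/212 64/1/210 59/1/208 51/-1/204 48/0/203 47/1/204 -1/-31/169 0/-26/171 0/-21/174 -2/-20/174 -4/-18/174 1/-10/181
188 0/-65/148 0/-62/149 1/-57/152 -1/-56/152 -3/-53/153 61/0/205 57/0/204 57/3/205 48/0/200 -1/-33/164 -1/-30/166 0/-25/169 -1/-23/169 0/-17/173 0/-14/174 -1/-12/175
189 1/-65/145 2/-60/147 0/-58/147 -2/-56/148 -4/-54/148 0/-47/153 -2/-44/154 0/-39/158 0/-35/160 0/-32/161 0/-27/164 -3/-27/162 1/-20/168 0/-18/168 2/-12/173 0/-10/173
```

View pics/s3.png

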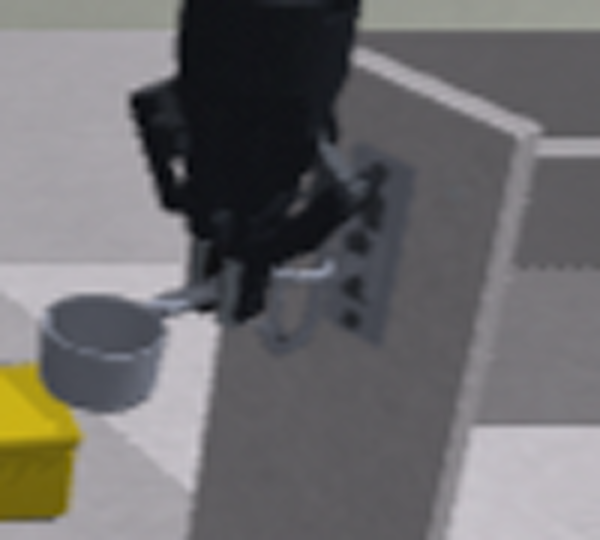

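The depth readings show the gate bar upright again at D≈66–68 mm over its full height, so it has snapped shut inside the ring. The ring's leading edge is touching the hook's back. I'll ease it outward to the middle and then lower it.

Call:
send_rows(steps=[[-1,0.0012,-0.0016,0,0],[-1,0.0024,-0.0032,-0.001,0],[-1,0.0036,-0.0048,-0.003,0],[-1,0.0048,-0.0064,-0.006,0],[-1,0.006,-0.008,-0.009,0],[-1,0.007,-0.0094,-0.012,0],[-1,0.008,-0.0107,-0.015,0],[-1,0.008,-0.0107,-0.015,0],[-1,0.008,-0.0107,-0.015,0],[-1,0.008,-0.0107,-0.015,0]])

```text
clock: 23.15
position: [0.5705, 0.187, 0.2264]
tcp_rot: [0.0, 0.449, 0.893, 0.0]
contact_force: [1.0, -0.1, -0.4]
gripper_width: 0.114
finger_force: 68.7
```

```bash
python3 look.py | sed -n '1p;/^1[3-9][0-9]/p;/^2/p'
```

```text
[ 0.701   0.402  -1.0552] [0.5705 0.1871 0.2264] [0.0001 0.449  0.8935 0.0001] 23.3
20 343 D 0.0057 L 0.5444..0.5954 Z10 0.2302 Z50 0.2537 Z90 0.2552
28 345 D 0.0088 L 0.5415..0.5985 Z10 0.2133 Z50 0.2522 Z90 0.2553
132 63 D 0.0472 L 0.5665..0.5733 Z10 0.2656 Z50 0.2673 Z90 0.2685
140 105 D 0.0502 L 0.5611..0.5787 Z10 0.2453 Z50 0.2663 Z90 0.2684
148 185 D 0.0554 L 0.5579..0.5829 Z10 0.2460 Z50 0.2475 Z90 0.2680
156 201 D 0.0588 L 0.5536..0.5863 Z10 0.2211 Z50 0.2469 Z90 0.2679
164 149 D 0.0619 L 0.5519..0.5882 Z10 0.2451 Z50 0.2475 Z90 0.2681
172 159 D 0.0608 L 0.5504..0.5899 Z10 0.2461 Z50 0.2673 Z90 0.2702
180 156 D 0.0634 L 0.5494..0.5903 Z10 0.2460 Z50 0.2688 Z90 0.2706
188 147 D 0.0661 L 0.5502..0.5906 Z10 0.2463 Z50 0.2692 Z90 0.2707
196 99 D 0.0758 L 0.5501..0.5902 Z10 0.2455 Z50 0.2469 Z90 0.2704
204 81 D 0.0796 L 0.5512..0.5887 Z10 0.2454 Z50 0.2465 Z90 0.2474
212 98 D 0.0832 L 0.5528..0.5875 Z10 0.2449 Z50 0.2465 Z90 0.2475
220 165 D 0.0870 L 0.5557..0.5842 Z10 0.2446 Z50 0.2461 Z90 0.2472
```

Call:
send_rows(steps=[[-1,0,0,-0.004,0],[-1,0.0006,-0.0008,-0.008,0],[-1,0.0006,-0.0008,-0.012,0],[-1,0.0006,-0.0008,-0.016,0],[-1,0.0006,-0.0008,-0.02,0],[-1,0.0006,-0.0008,-0.024,0],[-1,0.0006,-0.0008,-0.027,0],[-1,0.0006,-0.0008,-0.027,0],[-1,0.0006,-0.0008,-0.027,0],[-1,0.0006,-0.0008,-0.027,0]])

```text
clock: 24.3
position: [0.5712, 0.1861, 0.1994]
tcp_rot: [0.0, 0.449, 0.893, 0.0]
contact_force: [0.5, -0.9, -1.8]
gripper_width: 0.118
finger_force: 68.7
```

Call:
send_rows(steps=[[-1,0,0,-0.001,0],[-1,0,0,-0.002,0],[-1,0,0,-0.003,0],[-1,0,0,-0.004,0],[-1,0,0,-0.005,0],[-1,0,0,-0.006,0],[-1,0,0,-0.006,0],[-1,0,0,-0.006,0],[-1,0,0,-0.006,0],[-1,0,0,-0.006,0]])

```text
clock: 25.3
position: [0.5711, 0.1861, 0.1933]
tcp_rot: [0.0, 0.449, 0.893, 0.0]
contact_force: [-0.6, 0.1, -1.6]
gripper_width: 0.111
finger_force: 68.7
```

Call:
send_rows(steps=[[-1,0,0,-0.001,0],[-1,0,0,-0.002,0],[-1,0,0,-0.003,0],[-1,0,0,-0.004,0],[-1,0,0,-0.005,0],[-1,0,0,-0.006,0],[-1,-0.0003,0.0004,-0.008,0],[-1,-0.0006,0.0008,-0.01,0],[-1,-0.0006,0.0008,-0.012,0],[-1,-0.0006,0.0008,-0.012,0]], squeeze=25)

```text
clock: 26.3
position: [0.5712, 0.1876, 0.1822]
tcp_rot: [0.0, 0.449, 0.893, 0.001]
contact_force: [-1.4, 0.7, 7.3]
gripper_width: 0.12
finger_force: 70.5
```

```bash
python3 look.py pics/w6.png| sed -n '1p;/^1[3-9][0-9]/p;/^2/p'
```

```text
[-1.4122  0.9377  6.6993] [0.5712 0.1877 0.1823] [0.0004 0.4491 0.8935 0.001 ] 26.45
20 261 D 0.0105 L 0.5525..0.5872 Z10 0.1989 Z50 0.2275 Z90 0.2436
28 129 D 0.0170 L 0.5642..0.5757 Z10 0.2406 Z50 0.2427 Z90 0.2440
132 105 D 0.0426 L 0.5662..0.5730 Z10 0.2646 Z50 0.2662 Z90 0.2673
140 104 D 0.0441 L 0.5662..0.5730 Z10 0.2653 Z50 0.2667 Z90 0.2677
148 170 D 0.0458 L 0.5600..0.5813 Z10 0.2113 Z50 0.2661 Z90 0.2677
156 228 D 0.0568 L 0.5555..0.5858 Z10 0.2110 Z50 0.2131 Z90 0.2679
164 209 D 0.0493 L 0.5532..0.5877 Z10 0.2105 Z50 0.2651 Z90 0.2681
172 197 D 0.0507 L 0.5513..0.5896 Z10 0.2101 Z50 0.2659 Z90 0.2683
180 194 D 0.0523 L 0.5503..0.5905 Z10 0.2097 Z50 0.2657 Z90 0.2682
188 182 D 0.0539 L 0.5501..0.5906 Z10 0.2090 Z50 0.2660 Z90 0.2682
196 177 D 0.0555 L 0.5503..0.5908 Z10 0.2085 Z50 0.2658 Z90 0.2681
204 193 D 0.0573 L 0.5506..0.5902 Z10 0.2076 Z50 0.2657 Z90 0.2683
212 207 D 0.0598 L 0.5527..0.5886 Z10 0.2068 Z50 0.2641 Z90 0.2682
220 226 D 0.0600 L 0.5543..0.5866 Z10 0.2068 Z50 0.2677 Z90 0.2692
```

View pics/w6.png

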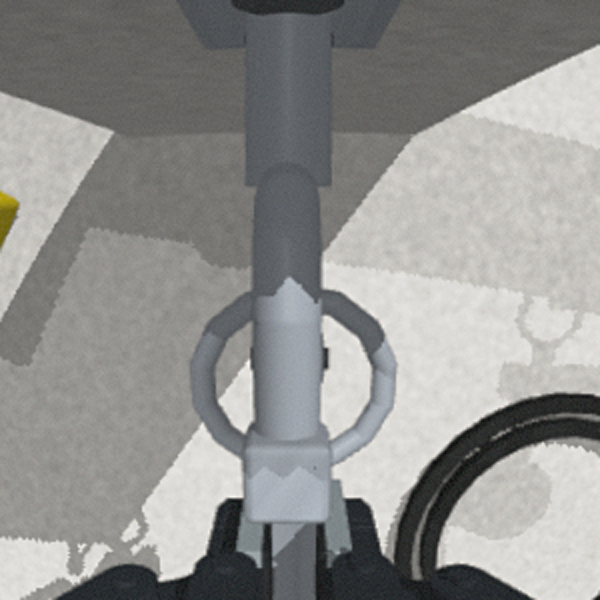

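The ring now rests on the bottom bend, with about 7 N of upward reaction and the gate shut in front. I'll let go.

Call:
send_rows(steps=[[-0.74,0,0,0.002,0],[-0.7,0,0,0.002,0],[-0.6,0,0,0.002,0],[-0.5,0,0,0.002,0],[-0.3,0,0,0.002,0],[-0.1,0,0,0.002,0],[0.1,0,0,0.002,0],[0.1,0,0,0.002,0],[0.1,0,0,0.002,0],[0.1,0,0,0.002,0]], squeeze=20)

```text
clock: 27.45
position: [0.5705, 0.1869, 0.1833]
tcp_rot: [0.0, 0.449, 0.893, 0.0]
contact_force: [1.2, 0.2, -0.2]
gripper_width: 0.55
finger_force: 0.0
```

Call:
send_rows(steps=[[0.1,0,0,0,0],[0.1,0,0,0,0],[0.1,0,0,0,0],[0.1,0,0,0,0],[0.1,0,0,0,0],[0.1,0,0,0,0],[0.1,0,0,0,0],[0.1,0,0,0,0],[0.1,0,0,0,0],[0.1,0,0,0,0]])

```text
clock: 28.45
position: [0.5704, 0.1869, 0.1832]
tcp_rot: [-0.0, 0.449, 0.894, -0.0]
contact_force: [0.2, -0.0, 0.1]
gripper_width: 0.552
finger_force: 0.0
```

```bash
python3 gate.py pics/s4.png | head -1
```

```text
[ 0.66506283 -0.42116432 -0.23913953] [0.57042396 0.18691234 0.18323603]
```

View pics/s4.png

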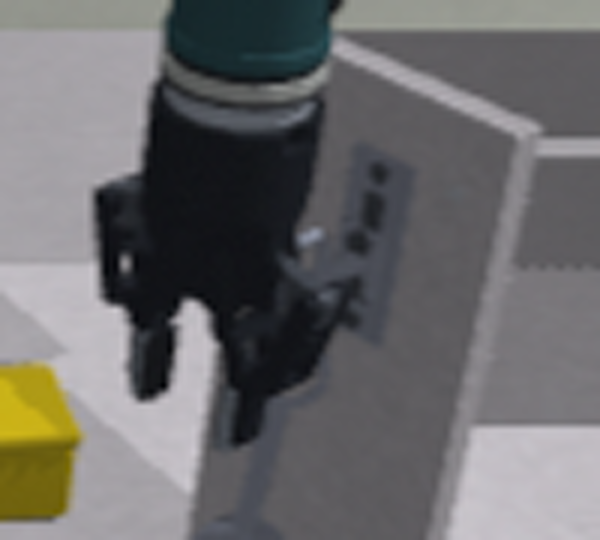

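The cup hangs below the hook, with its handle visible at about (260,450). I'll back straight away from the board.

Call:
send_rows(steps=[[0.1,0.006,-0.008,0,0],[0.1,0.015,-0.02,0,0],[0.1,0.03,-0.04,0,0],[0.1,0.045,-0.06,0,0],[0.1,0.06,-0.08,0,0],[0.1,0.075,-0.1,0.02,0],[0.1,0.09,-0.12,0.04,0],[0.1,0.1,-0.14,0.06,0],[0.1,0.1,-0.14,0.06,0],[0.1,0.1,-0.14,0.06,0]])

```text
clock: 29.5
position: [0.6706, 0.0454, 0.2432]
tcp_rot: [0.0, 0.45, 0.893, 0.0]
contact_force: [-0.4, 0.7, -0.4]
gripper_width: 0.549
finger_force: 0.0
```

Call:
send_rows(steps=[[0.1,0,-0.03,0.02,0],[0.1,0,-0.06,0.04,0],[0.1,0,-0.09,0.05,0],[0.1,0,-0.1,0.05,0],[0.1,0,-0.1,0.05,0],[0.1,0,-0.1,0.05,0],[0.1,0,-0.1,0.05,0],[0.1,0,-0.1,0.05,0],[0.1,0,-0.1,0.05,0],[0.1,0,-0.1,0.05,0]])

```text
clock: 30.5
position: [0.6705, -0.0524, 0.2931]
tcp_rot: [-0.0, 0.449, 0.894, 0.0]
contact_force: [0.4, 0.3, -0.7]
gripper_width: 0.552
finger_force: 0.0
```

```bash
python3 gate.py > g0; sleep 0; python3 - <<'E'
from h import *
for i in range(12): read_camera("scene")
E
python3 gate.py pics/s5.png >g1; cut -c1-260 g1; for f in g0 g1; do tail -8 $f|md5sum;done
```

```text
[ 0.74327287 -0.53037553 -1.36411845] [ 0.67041783 -0.05310411  0.2932249 ]
168 0/-79/214 0/-74/217 0/-71/218 -1/-68/219 -2/-65/220 3/-57/226 1/-54/226 -2/-54/225 -1/-50/227 0/-45/230 0/-41/232 49/0/267 42/-2/264 40/0/265 -4/-30/235 -1/-25/239
169 0/-78/211 -2/-76/212 0/-70/215 -1/-67/216 1/-62/219 0/-59/221 70/0/271 63/-2/268 59/-2/266 56/-1/266 53/0/266 50/0/265 48/2/265 43/2/264 38/1/261 0/-23/236
170 0/-77/209 0/-73/210 -2/-72/210 2/-64/215 0/-62/215 70/-3/267 68/-1/267 65/0/266 65/2/268 61/3/267 53/0/263 51/1/263 46/1/261 44/3/261 38/2/259 -1/-23/233
171 0/-76/205 0/-73/207 0/-69/208 0/-65/210 0/-61/213 68/-4/262 69/0/265 68/1/265 65/3/265 58/1/261 4/-36/225 3/-33/227 41/-1/255 39/0/254 36/1/254 5/-17/234
172 -2/-78/200 0/-72/204 1/-67/207 1/-63/208 0/-61/209 -2/-59/209 72/2/264 65/0/261 61/0/259 0/-42/217 0/-38/220 -1/-36/220 37/-3/249 36/-1/249 36/2/251 3/-18/230
173 0/-76/198 -1/-73/199 1/-67/203 -2/-66/202 1/-59/207 0/-56/208 66/-1/257 63/0/256 0/-46/212 2/-39/216 -1/-39/215 -2/-37/216 40/-1/247 38/0/248 36/2/248 27/0/243
174 3/-72/197 0/-71/197 0/-66/199 0/-63/200 1/-58/203
[... 1926 characters left out ...]
9 0/-59/159 54/-13/202 68/0/214 67/3/216 65/5/216 47/-5/204 48/-1/206 49/3/209 45/3/208 43/5/208 0/-23/177 0/-19/179 -1/-16/180 0/-11/183
187 0/-68/150 1/-62/154 57/-14/199 54/-13/199 66/0/210 65/2/211 61/2/210 53/0/206 48/0/204 45/0/203 1/-28/171 46/8/207 43/9/207 2/-17/178 0/-15/178 0/-11/180
188 -2/-68/145 57/-17/194 53/-17/193 0/-55/153 0/-50/156 64/1/207 58/0/204 56/2/204 49/1/201 2/-31/166 0/-29/166 0/-25/168 44/11/204 41/12/204 0/-14/175 0/-11/176
189 -1/-67/143 55/-18/190 56/-14/192 -2/-56/148 0/-51/151 0/-46/154 -1/-44/154 0/-40/157 0/-35/160 0/-31/162 0/-28/163 0/-24/166 1/-20/168 45/15/204 41/16/203 -2/-12/171
ef66267d7c0656107002a1b5bebf2fce  -
f53680760feb3c26e8a1732cee56a88b  -
```

View pics/s5.png

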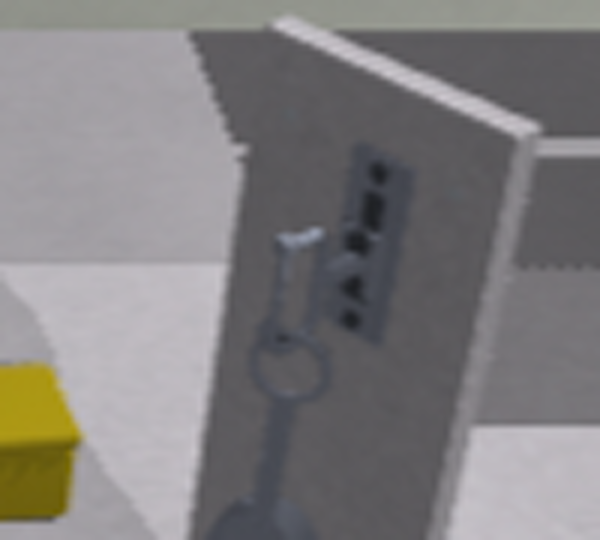

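The ring hangs on the bottom bend at (290,360) with the gate shut. I'll let it settle for a moment and hand in.

Call:
send_rows(steps=[[0.1,0,0,0,0],[0.1,0,0,0,0],[0.1,0,0,0,0],[0.1,0,0,0,0],[0.1,0,0,0,0],[0.1,0,0,0,0],[0.1,0,0,0,0],[0.1,0,0,0,0],[0.1,0,0,0,0],[0.1,0,0,0,0]])

```text
clock: 32.2
position: [0.6704, -0.0531, 0.2932]
tcp_rot: [-0.0, 0.449, 0.893, -0.0]
contact_force: [0.5, -0.1, -1.2]
gripper_width: 0.55
finger_force: 0.0
```

Call:
send_rows(steps=[[0.1,0,0,0,0],[0.1,0,0,0,0],[0.1,0,0,0,0],[0.1,0,0,0,0],[0.1,0,0,0,0],[0.1,0,0,0,0],[0.1,0,0,0,0],[0.1,0,0,0,0],[0.1,0,0,0,0],[0.1,0,0,0,0]])

```text
clock: 33.2
position: [0.6704, -0.0531, 0.2932]
tcp_rot: [0.0, 0.449, 0.894, -0.0]
contact_force: [-0.2, -1.2, 0.4]
gripper_width: 0.553
finger_force: 0.0
```

```bash
python3 -c "
from rig import arm
print(arm.hand_in())"
```

```text
the job is handed in; nothing more can be done
None
```

The steel cup hangs by its ring from the closed snap hook, the gripper is well clear, and the job was handed in at about 33 s; the highest contact force I read was about 9 N.

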